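Load the spectrometer's carrier with the white sample bottles

ROBOT

A 6-joint arm with a two-finger parallel gripper is mounted at the origin on the work surface. World frame = base frame: x ahead of the robot, y to its left, z up, the work surface at z = 0. Lengths are in mm, angles in rad, forces in N, time in s.
With the tool pointing down it reaches from about 275 to 750 mm from the base axis. Payload 10.2 kg.
Tool frame: the origin (TCP) lies between the finger pads; the fingertips stand 11 mm ahead of it and the grasp point (between the pads) lies 8 mm behind it; z points along the fingers, y is the line along which they close (so a half turn about z gives the same grasp; the last joint's range is limited). The gripper opens to 85 mm and grips with 20 to 120 N. Pads are 22 mm wide; open, the fingers measure 114 mm over their backs; the gripper's body (76 mm by 85 mm) begins 54 mm behind the grasp point. The pads swing forward as they close: fully open they stand 13 mm farther back than shut.
Start: joints at [-1.33, 0.313, 1.498, -0, 1.331, -0.223], TCP at [234.848, -469.551, 242.294] pointing down, gripper open.
Joint ranges: [-2.94, 2.94], [-0.97, 2.17], [0.19, 2.56], [-1.23, 4.37], [0.02, 3.11], [-2.88, 2.88]. Speed limits (rad/s): [2.39, 2.39, 3.01, 3.14, 3.14, 3.14].

INTERFACE

Orientations are given as a unit quaternion [w, x, y, z].
In Python, from rig import sense, eyes, finish_job gives the robot as it stands.
- The arm moves only by the shell command python3 -m jog 'ROWS' [FORCE]. ROWS is JSON, a list of rows, each a list of 7 numbers: the shift along the tool's x, y, z in m, then the turn, a rotation vector about the tool's x, y, z in rad, then the finger opening in m, from 0 to 0.0854. In form: [[dx, dy, dz, rx, ry, rz, gripper], ...]. A call has 1 to 5 rows; each row shifts and turns the commanded pose from where the row before left it, along the tool's axes as they then stand; what a row does not reach is not made up. A row lasts 1/10 s, in which the tool goes at most 50 mm and 8.59 degrees, less where a joint would pass 70% of its speed; a pose out of reach is approached as far as the arm can. A call is refused whole if a number of a shift passes 0.05 or a number of a turn 0.15, either way. A call with a gripper value outside its range is refused whole. The fingers move at their own pace and stop on an object; FORCE is the grip in N (left out, the last holds). Time passes only in rows, so rows that do not move let the fingers close. It gives the time, the measured TCP pose, the force, the opening and the grip force at its end, in the units of the state.
- sense(): the state, without advancing time (a new reading comes with each control period).
- eyes.capture(name): name is "scene" or "side" or "wrist"; returns the picture (384x512x3 uint8, red, green, blue); there is no depth.
- eyes.calibration(name): a dict with "fx", "fy", "cx", "cy" (pixels), "dist" ([k1, k2, p1, p2, k3] as OpenCV has them; the pictures are not rectified), "cam_to_world" (4x4, takes a point from camera to world coordinates); the wrist camera has in their place "mount" (4x4, takes a point from camera to tool coordinates, whose origin is the TCP and whose axes are the flange's). Camera axes: x right, y down, z forward; pixel columns grow to the right and rows downward; lengths in mm; the calibration is good to about 2 mm. A picture is of the moment at which its call begins: read the wrist's pose just before it. calibration takes no time and is no camera call.
- finish_job(): hands the job in; it is judged then, once.
The state is a dict: "time_s": time; "joints": joint angles; "dq": joint speeds; "tau": joint torques, N m; "eef_pos": TCP position; "ee_rot": TCP orientation; "force": force on the tool from outside, world axes, zero at the start; "wrist_torque": the same for the moment, N m; "grip_width": opening from 0.0 (shut) to 1.0 (fully open); "grip_force": force on a finger pad.
Only numpy, scipy, OpenCV 4.12 (cv2) and the standard library are available. Lean on these libraries where they do the work, as an engineer would, in place of code of your own. Each camera call takes 0.05 s, during which the arm holds its last target. There are 200 camera calls.

TASK

Load the carrier tray for the next run: stand each of the four white sample bottles upright in the middle of the pad of its cap's colour. The two brown (amber) bottles with the same kind of caps belong to another run: leave them standing where they are.

Things in the scene. Friction and masses are not known exactly. Their poses are not given: they have to be found in the camera images.
- white_red_mid (a point): the WHITE opaque sample bottle with the red cap, round and upright, 40 mm in diameter up to a shoulder 58 mm above its foot, then a 28 mm cap, 80 mm tall in all; about 60 to 130 g. The point is its centre, half-way up (40 mm above its foot), on its axis; its z axis points up to the cap. It starts standing on the flat blue mat (3 mm thick), at least 70 mm from the next bottle, centre to centre; loose black spare caps, 13 mm high, lie between the bottles
- white_blue_mid (a point): the WHITE opaque sample bottle with the blue cap, round and upright, 40 mm in diameter up to a shoulder 58 mm above its foot, then a 28 mm cap, 80 mm tall in all; about 60 to 130 g. The point is its centre, half-way up (40 mm above its foot), on its axis; its z axis points up to the cap. It starts standing on the flat blue mat (3 mm thick), at least 70 mm from the next bottle, centre to centre; loose black spare caps, 13 mm high, lie between the bottles
- white_green_mid (a point): the WHITE opaque sample bottle with the green cap, round and upright, 40 mm in diameter up to a shoulder 58 mm above its foot, then a 28 mm cap, 80 mm tall in all; about 60 to 130 g. The point is its centre, half-way up (40 mm above its foot), on its axis; its z axis points up to the cap. It starts standing on the flat blue mat (3 mm thick), at least 70 mm from the next bottle, centre to centre; loose black spare caps, 13 mm high, lie between the bottles
- white_yellow_mid (a point): the WHITE opaque sample bottle with the yellow cap, round and upright, 40 mm in diameter up to a shoulder 58 mm above its foot, then a 28 mm cap, 80 mm tall in all; about 60 to 130 g. The point is its centre, half-way up (40 mm above its foot), on its axis; its z axis points up to the cap. It starts standing on the flat blue mat (3 mm thick), at least 70 mm from the next bottle, centre to centre; loose black spare caps, 13 mm high, lie between the bottles
- amber_blue_mid (a point): look-alike that stays: the dark brown (amber) bottle with the blue cap, of the same size and shape as the white ones, round and upright, 40 mm in diameter up to a shoulder 58 mm above its foot, then a 28 mm cap, 80 mm tall in all; about 60 to 130 g. The point is its centre, half-way up (40 mm above its foot), on its axis; its z axis points up to the cap. It stands among the white bottles on the mat
- amber_green_mid (a point): look-alike that stays: the dark brown (amber) bottle with the green cap, of the same size and shape as the white ones, round and upright, 40 mm in diameter up to a shoulder 58 mm above its foot, then a 28 mm cap, 80 mm tall in all; about 60 to 130 g. The point is its centre, half-way up (40 mm above its foot), on its axis; its z axis points up to the cap. It stands among the white bottles on the mat
- pad_red_top (a point): the red round pad, 50 mm in diameter, 3 mm thick, fixed on the floor of the white carrier tray; the point is the centre of its top face, 8 mm above the table, z up. The four pads stand in one row, 62 mm apart, in a colour order that changes, in a fixed open tray of 270 by 110 mm, wall top 20 mm above the table and 5 mm thick; the row runs along the tray's middle
- pad_blue_top (a point): the blue round pad, 50 mm in diameter, 3 mm thick, fixed on the floor of the white carrier tray; the point is the centre of its top face, 8 mm above the table, z up. The four pads stand in one row, 62 mm apart, in a colour order that changes, in a fixed open tray of 270 by 110 mm, wall top 20 mm above the table and 5 mm thick; the row runs along the tray's middle
- pad_green_top (a point): the green round pad, 50 mm in diameter, 3 mm thick, fixed on the floor of the white carrier tray; the point is the centre of its top face, 8 mm above the table, z up. The four pads stand in one row, 62 mm apart, in a colour order that changes, in a fixed open tray of 270 by 110 mm, wall top 20 mm above the table and 5 mm thick; the row runs along the tray's middle
- pad_yellow_top (a point): the yellow round pad, 50 mm in diameter, 3 mm thick, fixed on the floor of the white carrier tray; the point is the centre of its top face, 8 mm above the table, z up. The four pads stand in one row, 62 mm apart, in a colour order that changes, in a fixed open tray of 270 by 110 mm, wall top 20 mm above the table and 5 mm thick; the row runs along the tray's middle

How it is judged (in metres and radians):
At the end, for the whole second after the job is handed in: Each white bottle stands upright (within 0.15 rad) on the pad of its cap's colour, its axis within 14 mm of the pad's centre and its foot on the pad (within 6 mm), at rest; both amber bottles stand upright within 15 mm of where they began (horizontal distance between white_red_mid and pad_red_top below 0.014 m and angle between each of white_red_mid, white_blue_mid, white_green_mid, white_yellow_mid, amber_blue_mid, amber_green_mid's own z axis and vertical below 0.15 rad and z of white_red_mid in the frame of pad_red_top between 0.034 and 0.046 m and linear speed of each of white_red, white_blue, white_green, white_yellow below 0.02 m/s and horizontal distance between white_blue_mid and pad_blue_top below 0.014 m and z of white_blue_mid in the frame of pad_blue_top between 0.034 and 0.046 m and horizontal distance between white_green_mid and pad_green_top below 0.014 m and z of white_green_mid in the frame of pad_green_top between 0.034 and 0.046 m and horizontal distance between white_yellow_mid and pad_yellow_top below 0.014 m and z of white_yellow_mid in the frame of pad_yellow_top between 0.034 and 0.046 m and distance of each of amber_blue_mid, amber_green_mid from where it was at the start of the episode below 0.015 m); the robot touches nothing.
It fails at once if the amber bottle with the blue cap is moved more than 15 mm (distance of amber_blue_mid from where it was at the start of the episode above 0.015 m).
It fails at once if the amber bottle with the green cap is moved more than 15 mm (distance of amber_green_mid from where it was at the start of the episode above 0.015 m).
It also fails if it takes over 99 s, if anything falls off the work surface, if the arm or the gripper's body presses on something with over 40 N, if the wrist force passes 120 N, or if a joint passes its speed limit or range.

## Working session

There is one attempt and no reset: what is moved stays moved. The work goes in short steps, Python scripts to look and compute and a shell command to move; the robot and the scene stay as the last step left them, time stands still between calls to the robot, and variables do not carry over. Pictures are saved under pics/ and viewed, at most 14 in all, crops included, and the job is handed in when it is done.

```bash
mkdir -p pics
python3 - <<'E'
from rig import sense, eyes
import cv2, numpy as np
print(sense())
for n in("scene","side"):
    cv2.imwrite(f"pics/{n}0.png",eyes.capture(n)[:,:,::-1]); c=eyes.calibration(n); print(n,c)
print(eyes.calibration("wrist"))
E
```

```text
{'time_s': 0.0, 'joints': array([-1.33040934e+00,  3.13448994e-01,  1.49840496e+00, -1.88471035e-07,
        1.33101435e+00, -2.23381799e-01]), 'dq': array([ 0.00111504,  0.00054078, -0.00049352, -0.00046176, -0.00026547,
       -0.00104419]), 'tau': array([-1.19742592e-03, -4.12259495e+01, -2.59749860e+01, -3.01892960e-04,
        4.04890714e-03,  2.88030753e-05]), 'eef_pos': array([ 234.78435051, -469.31320351,  241.74767923]), 'ee_rot': array([-6.37800424e-04,  9.73234864e-01,  2.29811864e-01, -5.51461743e-06]), 'force': array([-0.50458395, -0.38093634, -0.63924729]), 'wrist_torque': array([-0.02255625,  0.0172004 ,  0.03363121]), 'grip_force': 0.0, 'grip_width': 0.9992517017547309}
scene {'fx': 387.4671644055365, 'fy': 387.4671644055365, 'cx': 256.48561253333315, 'cy': 195.25986694913337, 'dist': array([-0.09800436,  0.        ,  0.        ,  0.        ,  0.        ]), 'cam_to_world': array([[-8.58085829e-01,  3.99945947e-01, -3.22074448e-01,
         8.26149228e+02],
       [ 5.13425474e-01,  6.57090381e-01, -5.51929809e-01,
         4.73639595e+02],
       [-9.11006827e-03, -6.
[... 522 characters left out ...]
-1.23078675e-02, -7.94422577e-01, -6.07240715e-01,
         5.71900504e+02],
       [ 0.00000000e+00,  0.00000000e+00,  0.00000000e+00,
         1.00000000e+00]])}
{'fx': 288.22213151718955, 'fy': 288.22213151718955, 'cx': 253.26502421394684, 'cy': 197.0406864021004, 'dist': array([-0.01856552,  0.        ,  0.        ,  0.        ,  0.        ]), 'mount': array([[-9.51475331e-04, -9.55795060e-01, -2.94032136e-01,
         7.43067841e+01],
       [ 9.99999547e-01, -9.10006479e-04, -2.77844471e-04,
         9.65920653e-01],
       [-2.00877646e-06, -2.94032268e-01,  9.55795494e-01,
        -1.31632964e+02],
       [ 0.00000000e+00,  0.00000000e+00,  0.00000000e+00,
         1.00000000e+00]])}
```

View pics/scene0.png

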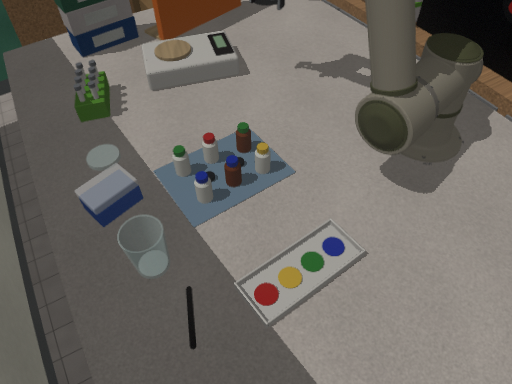

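View pics/side0.png

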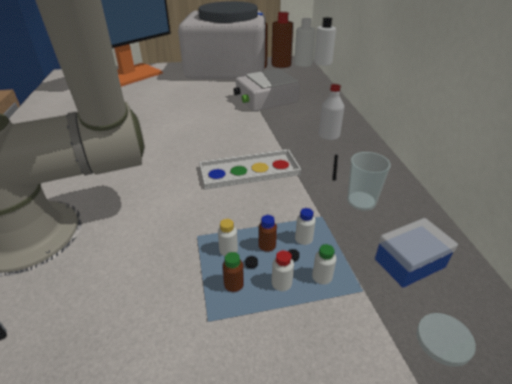

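The two views show a 3x2 bottle grid on the mat. In the scene view the caps are: white green (179,151), white red (209,138), amber green (243,127), white yellow (263,148), amber blue (233,161) and white blue (202,177). The pads run red, yellow, green, blue from (266,294) to (333,246).

```bash
cat > h.py <<'E'
import cv2, numpy as np
from scipy.spatial.transform import Rotation as R
from rig import sense, eyes
def rays(px,c,T):
    K=np.array([[c['fx'],0,c['cx']],[0,c['fy'],c['cy']],[0,0,1]])
    u=cv2.undistortPoints(np.array(px,float).reshape(-1,1,2),K,np.array(c['dist'])).reshape(-1,2)
    d=np.c_[u,np.ones(len(u))]@T[:3,:3].T
    return T[:3,3],d
def atz(px,c,T,z):
    o,d=rays(px,c,T); return o+d*((np.array(z)-o[2])/d[:,2])[:,None]
HUE=dict(r=0,y=22,g=62,b=118)
def mask(im,col):
    hsv=cv2.cvtColor(im,cv2.COLOR_RGB2HSV).astype(int)
    dh=(hsv[...,0]-HUE[col]+90)%180-90
    return ((abs(dh)<(9 if col!='g' else 18))&(hsv[...,1]>(170 if col!='g' else 130))&(hsv[...,2]>70)).astype(np.uint8)
def blobs(im,col,amin=20):
    n,l,s,ce=cv2.connectedComponentsWithStats(mask(im,col))
    return [(ce[i],s[i]) for i in range(1,n) if s[i,4]>=amin]
def near(im,col,p,r=14):
    b=[x for x in blobs(im,col) if np.hypot(*(x[0]-p))<r]
    return max(b,key=lambda x:x[1][4])[0] if b else np.array([np.nan]*2)
def wristT(s):
    w=s['ee_rot']; T=np.eye(4); T[:3,:3]=R.from_quat([w[1],w[2],w[3],w[0]]).as_matrix(); T[:3,3]=s['eef_pos']
    return T
E
python3 - <<'E'
from h import *
P={'wg':('g',(179,151),(327,251),72),'wr':('r',(209,138),(284,258),72),'ag':('g',(243,127),(233,259),72),'wy':('y',(263,148),(228,225),72),'ab':('b',(233,161),(267,221),72),'wb':('b',(202,177),(307,214),72),
'pr':('r',(266,294),(281,165),8),'py':('y',(290,277),(260,168),8),'pg':('g',(313,261),(239,171),8),'pb':('b',(333,246),(217,174),8)}
I={n:cv2.imread(f'pics/{n}0.png')[:,:,::-1].copy() for n in('scene','side')}
for k,(c,a,b,z) in P.items():
    for n,p in(('scene',a),('side',b)):
        q=near(I[n],c,np.array(p)); C=eyes.calibration(n)
        print(k,n,q.round(1),atz([q],C,C['cam_to_world'],[z+ (2 if z>10 else 0)])[0].round(1))
s=sense();print(wristT(s)[:3,:3].round(3))
E
```

```text
wg scene [178.2 149.1] [ 640.  -225.4   74. ]
wg side [326.4 250.5] [ 642.3 -214.9   74. ]
wr scene [208.3 136.3] [ 555.7 -228.5   74. ]
wr side [283.3 257.6] [ 558.8 -219.9   74. ]
ag scene [242.4 125.5] [ 461.1 -219.7   74. ]
ag side [232.4 259.4] [ 465.6 -210.6   74. ]
wy scene [261.7 145.8] [ 458.3 -127.6   74. ]
wy side [nan nan] [nan nan nan]
ab scene [231.1 159.7] [ 546.  -124.3   74. ]
ab side [267.3 220.9] [ 546.6 -118.6   74. ]
wb scene [201. 176.] [ 630.7 -114.1   74. ]
wb side [306.2 213.6] [ 631.5 -108.7   74. ]
pr scene [265.8 293.9] [639.9 186.1   8. ]
pr side [280.3 164.1] [637.8 179.5   8. ]
py scene [289.3 277.5] [578.8 179.9   8. ]
py side [nan nan] [nan nan nan]
pg scene [311.8 261.2] [516.5 172.9   8. ]
pg side [238.4 170.2] [515.6 167.4   8. ]
pb scene [333.  246.3] [454.7 166.8   8. ]
pb side [216.5 173.5] [454.  161.1   8. ]
[[ 0.894  0.447 -0.   ]
 [ 0.447 -0.894  0.001]
 [ 0.    -0.001 -1.   ]]
```

```bash
python3 -m jog '[[0,0,0,0,0,0.12,0.085],[0,0,0,0,0,0.12,0.085],[0,0,0,0,0,0.125,0.085],[0.03,-0.025,0,0,0,0,0.085],[0.03,-0.025,0,0,0,0,0.085]]' >/dev/null; python3 -m jog '[[0.033,-0.027,0,0,0,0,0.085],[0.033,-0.027,0,0,0,0,0.085],[0.033,-0.027,0,0,0,0,0.085],[0.033,-0.027,0,0,0,0,0.085],[0.033,-0.027,0,0,0,0,0.085]]' >/dev/null;  python3 -m jog '[[0.033,-0.027,0,0,0,0,0.06],[0.033,-0.027,0,0,0,0,0.06],[0.03,-0.027,0,0,0,0,0.06],[0,0,0,0,0,0,0.06],[0,0,0,0,0,0,0.06]]'
cat >> h.py <<'E'
def look(name,z,dz):
    s=sense(); im=eyes.capture('wrist'); cv2.imwrite(f'pics/{name}.png',im[:,:,::-1])
    c=eyes.calibration('wrist'); T=wristT(s)
    print('tcp',T[:3,3].round(1),'yawx',T[:3,0].round(3),'zax',T[:3,2].round(3),'F',s['force'].round(1),'w',s['grip_width'])
    for col in 'rygb':
        for ce,st in blobs(im,col,60):
            p=atz([ce],c,T@c['mount'],[z])[0]
            print(col,ce.round(0),st[4],p[:2].round(1))
E
python3 -c "
from h import *
look('w1',80,0)"
```

```text
time_s: 1.6
eef_pos: [528.0, -172.8, 241.8]
ee_rot: [-0.0, 0.999, 0.05, -0.0]
force: [0.0, 0.6, -0.6]
grip_width: 0.701
grip_force: 0.0
tcp [ 528.  -172.8  241.8] yawx [ 0.995  0.1   -0.001] zax [-0.001  0.    -1.   ] F [ 0.   0.6 -0.6] w 0.7006496964447484
r [301. 159.] 588 [ 558.4 -220.3]
g [311.  72.] 711 [ 640.6 -217.5]
g [  2. 156.] 101 [530.8  88.2]
g [280. 239.] 534 [ 466.8 -210.2]
b [197.  71.] 765 [ 631.  -110.3]
b [202. 159.] 613 [ 547.5 -119.4]
b [  7. 200.] 442 [482.9  90.3]
```

View pics/w1.png

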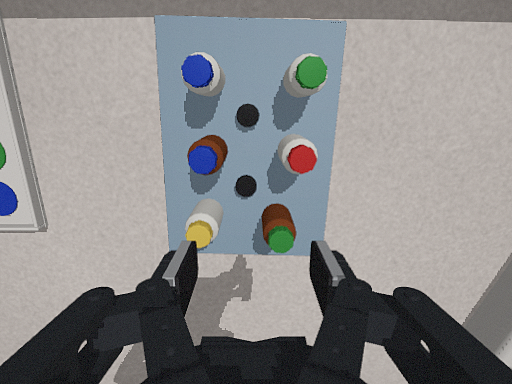

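Wrist view w1 shows all six bottles standing: white red (301,159), white green (311,72), white blue (197,71), white yellow (200,234), amber blue (202,159) and amber green (280,239). The black caps are at (247,115) and (245,186). I'll take red first.

```bash
python3 -m jog '[[0.0125,0.025,0,0,0,0,0.064],[0.0125,0.025,0,0,0,0,0.064],[0,0,0.04,0,0,0,0.064],[0,0,0.04,0,0,0,0.064],[0,0,0.04,0,0,0,0.064]]' 40 >/dev/null; python3 -m jog '[[0,0,0.035,0,0,0,0.064],[0,0,0.03,0,0,0,0.064],[0,0,0.02,0,0,0,0.064],[0,0,0,0,0,0,0.064],[0,0,0,0,0,0,0.064]]'; python3 -m jog '[[0,0,0,0,0,0,0.03],[0,0,0,0,0,0,0.03],[0,0,0,0,0,0,0.03],[0,0,0,0,0,0,0.03],[0,0,0,0,0,0,0.03]]'
```

```text
time_s: 2.65
eef_pos: [557.6, -221.5, 38.1]
ee_rot: [0.0, 0.999, 0.049, 0.0]
force: [-0.4, -0.2, 0.6]
grip_width: 0.749
grip_force: 0.0
time_s: 3.15
eef_pos: [558.4, -221.0, 39.0]
ee_rot: [0.001, 0.999, 0.049, 0.001]
force: [-2.3, 0.8, 6.4]
grip_width: 0.456
grip_force: 40.2
```

```bash
python3 -m jog '[[0,0,-0.02,0,0,0,0.03],[0,0,-0.035,0,0,0,0.03],[0,0,-0.04,0,0,0,0.03],[0,0,-0.035,0,0,0,0.03],[0.012,-0.03,0,0,0,0,0.03]]' >/dev/null; python3 -m jog '[[0.012,-0.04,0,0,0,0,0.03],[0.012,-0.04,0,0,0,0,0.03],[0.012,-0.04,0,0,0,0,0.03],[0.012,-0.04,0,0,0,0,0.03],[0.012,-0.04,0,0,0,0,0.03]]' >/dev/null; python3 -m jog '[[0.012,-0.04,0,0,0,0,0.03],[0.012,-0.04,0,0,0,0,0.03],[0.012,-0.04,0,0,0,0,0.03],[0.012,-0.04,0,0,0,0,0.03],[0,0,0,0,0,0,0.03]]'; sed -i 's/y=22/y=21/; s/>(170 if col/>(150 if col/' h.py; python3 -c "
from h import *
im=cv2.imread('pics/w1.png')[:,:,::-1].copy(); print(cv2.cvtColor(im,cv2.COLOR_RGB2HSV)[234,200])
look('w2',8,0)"
```

```text
time_s: 4.65
eef_pos: [638.6, 184.3, 167.6]
ee_rot: [-0.001, 0.999, 0.052, 0.0]
force: [-0.3, -0.3, -0.7]
grip_width: 0.457
grip_force: 40.5
[ 24 151 201]
tcp [638.6 184.3 167.6] yawx [0.995 0.104 0.001] zax [ 0.001  0.001 -1.   ] F [-0.3 -0.3 -0.7] w 0.45669958936268334
r [252. 182.] 1620 [639.7 185. ]
r [253. 306.] 4426 [487.5 167.6]
```

View pics/w2.png

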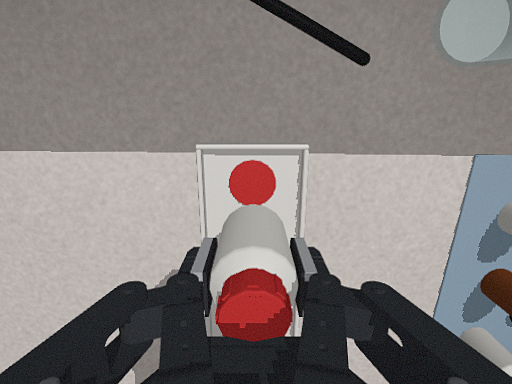

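Wrist view w2 shows the red bottle hanging upright in the grip. The red pad is clear at (252,182), almost exactly under the tool, so I'll lower it.

```bash
python3 -m jog '[[0.001,0,0.04,0,0,0,0.03],[0,0,0.035,0,0,0,0.03],[0,0,0.025,0,0,0,0.03],[0,0,0.015,0,0,0,0.03],[0,0,0.005,0,0,0,0.03]]'; python3 -m jog '[[0,0,0.003,0,0,0,0.03],[0,0,0,0,0,0,0.03],[0,0,0,0,0,0,0.03]]'
```

```text
time_s: 5.2
eef_pos: [639.5, 178.7, 46.3]
ee_rot: [0.0, 0.999, 0.049, -0.001]
force: [-0.1, -0.6, -0.1]
grip_width: 0.457
grip_force: 40.5
time_s: 5.5
eef_pos: [640.4, 179.6, 45.6]
ee_rot: [-0.0, 0.999, 0.049, 0.001]
force: [-0.1, -0.7, -0.6]
grip_width: 0.455
grip_force: 40.5
```

```bash
python3 -m jog '[[-0.0005,-0.004,0,0,0,0,0.03],[0,0,0.001,0,0,0,0.03],[0,0,0.001,0,0,0,0.03],[0,0,0,0,0,0,0.03]]'; python3 -m jog '[[0,0,0,0,0,0,0.06],[0,0,0,0,0,0,0.06],[0,0,0,0,0,0,0.06],[0,0,-0.03,0,0,0,0.06],[0,0,-0.05,0,0,0,0.06]]'; python3 -m jog '[[0,0,-0.05,0,0,0,0.06],[0,0,-0.05,0,0,0,0.06],[0,0,-0.02,0,0,0,0.06],[-0.04,0,0,0,0,0,0.06],[-0.04,0,0,0,0,0,0.06]]' >/dev/null;  python3 -m jog '[[-0.02,0,0,0,0,0,0.06],[0,0,0,0,0,0,0.06],[0,0,0,0,0,0,0.06],[0,0,0,0,0,0,0.06]]' >/dev/null;python3 -c "
from h import *
look('w3',8,0)"
```

```text
time_s: 5.9
eef_pos: [639.2, 184.2, 44.0]
ee_rot: [-0.0, 0.999, 0.05, 0.001]
force: [-3.7, 1.4, 10.1]
grip_width: 0.454
grip_force: 41.4
time_s: 6.4
eef_pos: [637.2, 183.2, 119.8]
ee_rot: [0.0, 0.999, 0.049, -0.004]
force: [1.4, -0.1, 0.4]
grip_width: 0.699
grip_force: 0.0
tcp [540.1 173.6 242.1] yawx [0.995 0.098 0.   ] zax [ 0. -0. -1.] F [0.  0.3 0. ] w 0.7050169202199186
r [252.  81.] 734 [645.5 184.1]
r [246. 100.] 172 [623.7 189.3]
y [251. 139.] 1144 [577.8 178.7]
y [490. 269.] 599 [ 427.5 -186.1]
g [252. 187.] 1000 [516.2 172.4]
b [506. 201.] 248 [ 530.2 -172.2]
b [252. 230.] 877 [454.7 166. ]
```

View pics/w3.png

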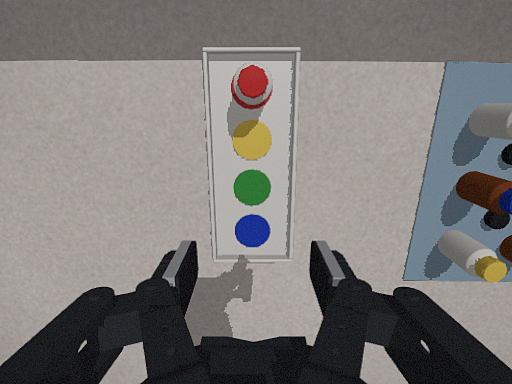

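Wrist view w3 shows the red bottle upright in the middle of its pad at (252,81). The free pads are yellow (251,139), green (252,187) and blue (252,230).

Run:
```python
from h import *
c=eyes.calibration('wrist')
def T(x,y,z):
    t=np.eye(4); t[:3,:3]=np.array([[.995,.1,0],[.1,-.995,0],[0,0,-1]]);t[:3,3]=x,y,z; return t@c['mount']
im=cv2.imread('pics/w1.png')[:,:,::-1].copy()
q=near(im,'y',np.array([200,234]));print(q,atz([q],c,T(528,-172.8,241.8),[80]))
print(atz([[490,269]],c,T(540.1,173.6,242.1),[80]))
C=eyes.calibration('side');im=cv2.imread('pics/side0.png')[:,:,::-1].copy()
q=near(im,'y',np.array([228,225]));print(q,atz([q],C,C['cam_to_world'],[74]))
```

```text
[199.25449871 233.15938303] [[ 464.97281291 -119.96833995   80.        ]]
[[ 464.28400566 -114.016646     80.        ]]
[226.36111111 224.96296296] [[ 462.13683777 -118.01919463   74.        ]]
```

```bash
python3 -m jog '[[-0.013,0.035,0,0,0,0,0.064],[-0.013,0.035,0,0,0,0,0.064],[-0.013,0.035,0,0,0,0,0.064],[-0.013,0.035,0,0,0,0,0.064],[-0.013,0.036,0,0,0,0,0.064]]' >/dev/null; python3 -m jog '[[-0.013,0.036,0,0,0,0,0.064],[-0.013,0.036,0,0,0,0,0.064],[-0.014,0.0355,0,0,0,0,0.064],[0,0,0.03,0,0,0,0.064],[0,0,0.04,0,0,0,0.064]]' >/dev/null; python3 -m jog '[[0,0,0.03,0,0,0,0.064],[0,0,0,0,0,0,0.064],[0,0,0,0,0,0,0.064]]'; python3 -c "
from h import *
look('w4',80,0)"
```

```text
time_s: 8.65
eef_pos: [463.5, -119.2, 143.0]
ee_rot: [0.0, 0.999, 0.049, 0.0]
force: [-0.3, -0.4, 0.6]
grip_width: 0.752
grip_force: 0.0
tcp [ 463.5 -119.2  143. ] yawx [0.995 0.099 0.   ] zax [ 0. -0. -1.] F [-0.3 -0.4  0.6] w 0.7520872390563101
y [251. 217.] 519 [ 463.5 -118.4]
g [374. 224.] 1343 [ 466.2 -209. ]
b [264.  95.] 1600 [ 546.8 -119. ]
```

View pics/w4.png

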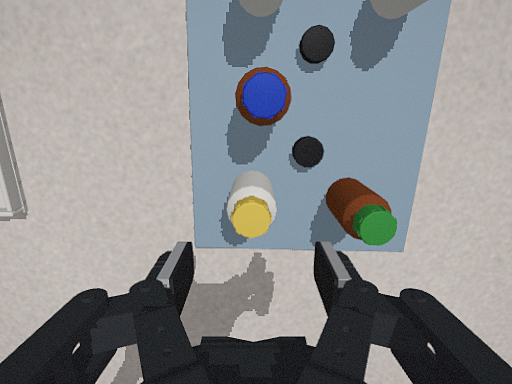

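Wrist view w4 shows the yellow cap (251,217) centred between the fingers, with amber green (374,224) and amber blue (264,95) well clear. I'll grip and carry it.

```bash
python3 -m jog '[[0,0,0.035,0,0,0,0.064],[0,0,0.035,0,0,0,0.064],[0,0,0.024,0,0,0,0.064],[0,0,0.01,0,0,0,0.064],[0,0,0,0,0,0,0.064]]' >/dev/null; python3 -m jog '[[0,0,0,0,0,0,0.03],[0,0,0,0,0,0,0.03],[0,0,0,0,0,0,0.03],[0,0,0,0,0,0,0.03],[0,0,0,0,0,0,0.03]]'; python3 -m jog '[[0,0,-0.02,0,0,0,0.03],[0,0,-0.035,0,0,0,0.03],[0,0,-0.04,0,0,0,0.03],[0,0,-0.035,0,0,0,0.03],[0.014,-0.028,0,0,0,0,0.03]]' >/dev/null; python3 -m jog '[[0.018,-0.035,0,0,0,0,0.03],[0.018,-0.035,0,0,0,0,0.03],[0.018,-0.035,0,0,0,0,0.03],[0.018,-0.035,0,0,0,0,0.03],[0.018,-0.035,0,0,0,0,0.03]]' >/dev/null; python3 -m jog '[[0.018,-0.036,0,0,0,0,0.03],[0.018,-0.036,0,0,0,0,0.03],[0.004,-0.009,0,0,0,0,0.03],[0,0,0,0,0,0,0.03],[0,0,0,0,0,0,0.03]]'; python3 -c "
from h import *
look('w5',8,0)"
```

```text
time_s: 9.7
eef_pos: [463.9, -119.3, 40.1]
ee_rot: [0.001, 0.999, 0.049, 0.001]
force: [-0.5, 0.4, 5.9]
grip_width: 0.453
grip_force: 39.8
time_s: 11.2
eef_pos: [578.0, 177.2, 168.8]
ee_rot: [0.0, 0.999, 0.049, 0.0]
force: [-0.3, -1.0, -0.7]
grip_width: 0.455
grip_force: 40.7
tcp [578.  177.2 168.8] yawx [0.995 0.098 0.   ] zax [ 0. -0. -1.] F [-0.3 -1.  -0.7] w 0.45483644864736017
r [243. 105.] 144 [654.9 193.8]
r [252. 128.] 1151 [634.  183.1]
y [251. 183.] 1561 [578.  178.7]
y [253. 307.] 4249 [424.7 160.9]
```

```bash
python3 -m jog '[[0,-0.001,0.04,0,0,0,0.03],[0,0,0.035,0,0,0,0.03],[0,0,0.025,0,0,0,0.03],[0,0,0.015,0,0,0,0.03],[0,0,0.005,0,0,0,0.03]]' >/dev/null; python3 -m jog '[[0,0,0.003,0,0,0,0.03],[0,0,0.001,0,0,0,0.03],[0,0,0.001,0,0,0,0.03],[0,0,0,0,0,0,0.03]]'
```

```text
time_s: 12.15
eef_pos: [578.8, 178.9, 45.1]
ee_rot: [0.0, 0.999, 0.049, 0.001]
force: [-2.3, -0.9, 5.7]
grip_width: 0.456
grip_force: 41.2
```

```bash
python3 -m jog '[[0,0,0,0,0,0,0.06],[0,0,0,0,0,0,0.06],[0,0,0,0,0,0,0.06],[0,0,-0.03,0,0,0,0.06],[0,0,-0.05,0,0,0,0.06]]'; python3 -m jog '[[0,0,-0.03,0,0,0,0.064],[0.003,0.036,0,0,0,0,0.064],[0.003,0.036,0,0,0,0,0.064],[0.003,0.036,0,0,0,0,0.064],[0.003,0.036,0,0,0,0,0.064]]' >/dev/null;  python3 -m jog '[[0.003,0.037,0,0,0,0,0.064],[0.003,0.037,0,0,0,0,0.064],[0.003,0.037,0,0,0,0,0.064],[0.003,0.037,0,0,0,0,0.064],[0,0,0,0,0,0,0.064]]' >/dev/null; python3 -m jog '[[0,0,0,0,0,0,0.064],[0,0,0,0,0,0,0.064]]'; python3 -c "
from h import *
look('w6',80,0)"
```

```text
time_s: 12.65
eef_pos: [576.5, 178.7, 121.5]
ee_rot: [0.0, 0.999, 0.049, -0.003]
force: [0.4, 0.3, 0.9]
grip_width: 0.704
grip_force: 0.0
time_s: 13.85
eef_pos: [630.6, -108.2, 153.3]
ee_rot: [-0.0, 0.999, 0.05, -0.0]
force: [0.3, -0.7, -0.7]
grip_width: 0.751
grip_force: 0.0
tcp [ 630.6 -108.2  153.3] yawx [ 0.995  0.1   -0.   ] zax [-0.  0. -1.] F [ 0.3 -0.7 -0.7] w 0.7514504664395376
g [394. 211.] 1233 [ 642.1 -215.3]
g [  5. 265.] 321 [564.2  87.9]
b [380.  28.] 1059 [ 762.1 -177. ]
b [254. 210.] 1130 [ 632.5 -109.3]
b [255. 302.] 999 [ 550.1 -118.4]
b [ 11. 310.] 751 [520.   89.8]
```

View pics/w6.png

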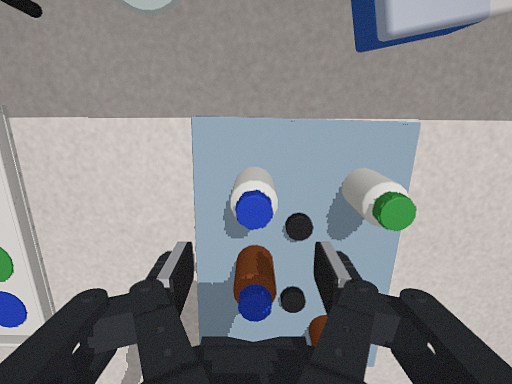

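Wrist view w6 shows the white body under the blue cap at (254,210), between the fingers. Amber blue at (255,302) is clear of them.

```bash
python3 -m jog '[[0.001,0.001,0.035,0,0,0,0.064],[0,0,0.035,0,0,0,0.064],[0,0,0.03,0,0,0,0.064],[0,0,0.014,0,0,0,0.064],[0,0,0,0,0,0,0.064]]' >/dev/null; python3 -m jog '[[0,0,0,0,0,0,0.03],[0,0,0,0,0,0,0.03],[0,0,0,0,0,0,0.03],[0,0,0,0,0,0,0.03],[0,0,0,0,0,0,0.03]]'; python3 -m jog '[[0,0,-0.02,0,0,0,0.03],[0,0,-0.035,0,0,0,0.03],[0,0,-0.04,0,0,0,0.03],[0,0,-0.035,0,0,0,0.03],[-0.013,-0.027,0,0,0,0,0.03]]' >/dev/null; python3 -m jog '[[-0.0175,-0.034,0,0,0,0,0.03],[-0.0175,-0.034,0,0,0,0,0.03],[-0.0175,-0.034,0,0,0,0,0.03],[-0.0175,-0.034,0,0,0,0,0.03],[-0.0175,-0.034,0,0,0,0,0.03]]' >/dev/null; python3 -m jog '[[-0.0175,-0.034,0,0,0,0,0.03],[-0.0175,-0.034,0,0,0,0,0.03],[-0.0134,-0.0264,0,0,0,0,0.03],[0,0,0,0,0,0,0.03],[0,0,0,0,0,0,0.03]]'; python3 -c "
from h import *
look('w7',8,0)"
```

```text
time_s: 14.9
eef_pos: [632.9, -110.3, 41.4]
ee_rot: [0.001, 0.999, 0.049, 0.002]
force: [-1.2, 1.5, 7.3]
grip_width: 0.458
grip_force: 41.0
time_s: 16.4
eef_pos: [455.1, 165.3, 169.9]
ee_rot: [0.0, 0.999, 0.05, 0.001]
force: [0.0, 0.6, -0.7]
grip_width: 0.45
grip_force: 40.5
tcp [455.1 165.3 169.9] yawx [0.995 0.1   0.001] zax [ 0.001 -0.    -1.   ] F [ 0.   0.6 -0.7] w 0.4503174465872855
r [251.   4.] 235 [618.2 182.8]
y [249.  42.] 426 [587.5 181.2]
y [249.  72.] 346 [562.2 178.8]
g [251. 123.] 1906 [516.  172.2]
b [252. 183.] 1579 [454.9 165.9]
b [253. 306.] 4377 [303.5 149.1]
```

```bash
python3 -m jog '[[0,-0.0005,0.04,0,0,0,0.03],[0,0,0.035,0,0,0,0.03],[0,0,0.025,0,0,0,0.03],[0,0,0.015,0,0,0,0.03],[0,0,0.005,0,0,0,0.03]]' >/dev/null; python3 -m jog '[[0,0,0.003,0,0,0,0.03],[0,0,0.001,0,0,0,0.03],[0,0,0.001,0,0,0,0.03],[0,0,0,0,0,0,0.03]]'
```

```text
time_s: 17.35
eef_pos: [455.6, 165.2, 46.4]
ee_rot: [0.0, 0.999, 0.049, 0.001]
force: [-5.9, -3.2, 15.2]
grip_width: 0.454
grip_force: 42.2
```

```bash
python3 -m jog '[[0,0,0,0,0,0,0.06],[0,0,0,0,0,0,0.06],[0,0,0,0,0,0,0.06],[0,0,-0.03,0,0,0,0.06],[0,0,-0.05,0,0,0,0.06]]'; python3 -m jog '[[0,0,-0.03,0,0,0,0.064],[0.012,0.037,0,0,0,0,0.064],[0.015,0.04,0,0,0,0,0.064],[0.015,0.04,0,0,0,0,0.064],[0.015,0.04,0,0,0,0,0.064]]' >/dev/null;  python3 -m jog '[[0.015,0.04,0,0,0,0,0.064],[0.015,0.04,0,0,0,0,0.064],[0.015,0.04,0,0,0,0,0.064],[0.015,0.04,0,0,0,0,0.064],[0.015,0.04,0,0,0,0,0.064]]' >/dev/null; python3 -m jog '[[0.015,0.04,0,0,0,0,0.064],[0,0,0,0,0,0,0.064],[0,0,0,0,0,0,0.064],[0,0,0,0,0,0,0.064]]'; python3 -c "
from h import *
look('w8',80,0)"
```

```text
time_s: 17.85
eef_pos: [453.5, 165.4, 123.3]
ee_rot: [0.0, 0.999, 0.049, -0.003]
force: [0.5, 0.7, 0.3]
grip_width: 0.705
grip_force: 0.0
time_s: 19.25
eef_pos: [640.1, -213.9, 154.3]
ee_rot: [-0.0, 0.999, 0.05, -0.0]
force: [-0.2, 0.1, -0.0]
grip_width: 0.752
grip_force: 0.0
tcp [ 640.1 -213.9  154.3] yawx [ 0.995  0.099 -0.   ] zax [-0.  0. -1.] F [-0.2  0.1 -0. ] w 0.7519864853994294
g [256. 209.] 1100 [ 642.2 -217.2]
b [286.  34.] 733 [ 762.3 -224.3]
b [125. 289.] 120 [ 561.5 -115.4]
```

View pics/w8.png

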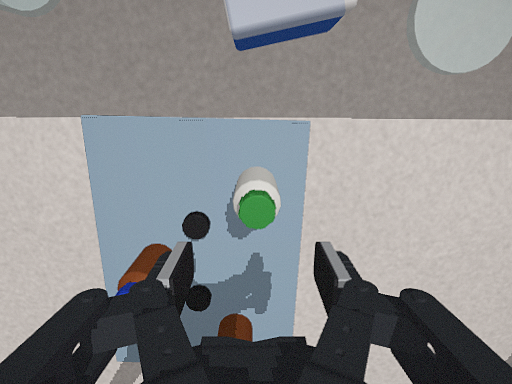

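Wrist view w8 shows the white body under the green cap at (256,209). It is about 3 mm off, so I'll correct for that in the descent.

```bash
python3 -m jog '[[0.0015,0.0025,0.035,0,0,0,0.064],[0,0,0.035,0,0,0,0.064],[0,0,0.03,0,0,0,0.064],[0,0,0.014,0,0,0,0.064],[0,0,0,0,0,0,0.064]]' >/dev/null; python3 -m jog '[[0,0,0,0,0,0,0.03],[0,0,0,0,0,0,0.03],[0,0,0,0,0,0,0.03],[0,0,0,0,0,0,0.03],[0,0,0,0,0,0,0.03]]'; python3 -m jog '[[0,0,-0.02,0,0,0,0.03],[0,0,-0.035,0,0,0,0.03],[0,0,-0.04,0,0,0,0.03],[0,0,-0.035,0,0,0,0.03],[-0.0066,-0.03,0,0,0,0,0.03]]' >/dev/null; python3 -m jog '[[-0.009,-0.041,0,0,0,0,0.03],[-0.009,-0.041,0,0,0,0,0.03],[-0.009,-0.041,0,0,0,0,0.03],[-0.009,-0.041,0,0,0,0,0.03],[-0.009,-0.041,0,0,0,0,0.03]]' >/dev/null; python3 -m jog '[[-0.009,-0.041,0,0,0,0,0.03],[-0.009,-0.041,0,0,0,0,0.03],[-0.009,-0.041,0,0,0,0,0.03],[-0.008,-0.042,0,0,0,0,0.03],[0,0,0,0,0,0,0.03]]' >/dev/null;  python3 -m jog '[[0,0,0,0,0,0,0.03],[0,0,0,0,0,0,0.03]]'; python3 -c "
from h import *
look('w9',8,0)"
```

```text
time_s: 20.3
eef_pos: [643.1, -217.4, 42.7]
ee_rot: [0.001, 0.999, 0.049, 0.002]
force: [0.4, 1.9, 7.3]
grip_width: 0.454
grip_force: 40.7
time_s: 22.0
eef_pos: [516.8, 171.5, 170.7]
ee_rot: [0.0, 0.999, 0.049, 0.0]
force: [-0.0, 0.6, -1.0]
grip_width: 0.455
grip_force: 40.5
tcp [516.8 171.5 170.7] yawx [0.995 0.098 0.001] zax [ 0.001 -0.    -1.   ] F [-0.   0.6 -1. ] w 0.4551312566240738
r [252.  35.] 1570 [655.3 185.1]
r [246.  71.] 371 [624.5 187.8]
y [251. 103.] 120 [595.9 180.3]
y [251. 129.] 1012 [571.6 178.1]
g [251. 183.] 1567 [516.3 172.3]
g [253. 305.] 4099 [364.8 155.7]
```

```bash
python3 -m jog '[[-0.0005,-0.0005,0.04,0,0,0,0.03],[0,0,0.035,0,0,0,0.03],[0,0,0.025,0,0,0,0.03],[0,0,0.015,0,0,0,0.03],[0,0,0.005,0,0,0,0.03]]' >/dev/null; python3 -m jog '[[0,0,0.003,0,0,0,0.03],[0,0,0.0005,0,0,0,0.03],[0,0,0,0,0,0,0.03],[0,0,0,0,0,0,0.03]]'
```

```text
time_s: 22.95
eef_pos: [516.6, 172.4, 47.7]
ee_rot: [0.0, 0.999, 0.049, 0.001]
force: [-0.2, -1.5, 3.4]
grip_width: 0.452
grip_force: 40.9
```

Contact. I'll release, retreat and check with the cameras.

```bash
python3 -m jog '[[0,0,0,0,0,0,0.06],[0,0,0,0,0,0,0.06],[0,0,0,0,0,0,0.06],[0,0,-0.03,0,0,0,0.06],[0,0,-0.05,0,0,0,0.06]]'; python3 -m jog '[[0,0,-0.04,0,0,0,0.06],[0,0,-0.04,0,0,0,0.06],[0,0,-0.04,0,0,0,0.06],[-0.04,0.02,0,0,0,0,0.06],[-0.04,0.04,0,0,0,0,0.06]]' >/dev/null;  python3 -m jog '[[0,0.04,0,0,0,0,0.06],[0,0.04,0,0,0,0,0.06],[0,0,0,0,0,0,0.06],[0,0,0,0,0,0,0.06],[0,0,0,0,0,0,0.06]]'
python3 - <<'E'
from h import *
look('w10',88,0)
a=cv2.imread('pics/w10.png'); b=eyes.capture('scene')[:,:,::-1][90:340,140:400]; c=eyes.capture('side')[:,:,::-1][140:310,180:360]
b=cv2.resize(b,None,fx=1.5,fy=1.5);c=cv2.resize(c,(390,368))
o=np.zeros((400,800,3),np.uint8);o[:375,:390]=b;o[:368,395:785]=c;cv2.imwrite('pics/end.png',o)
E
```

```text
time_s: 23.45
eef_pos: [514.2, 172.5, 125.3]
ee_rot: [0.0, 0.999, 0.049, -0.003]
force: [0.9, 0.0, 0.5]
grip_width: 0.698
grip_force: 0.0
time_s: 24.45
eef_pos: [454.1, 31.4, 246.7]
ee_rot: [-0.0, 0.999, 0.05, -0.0]
force: [-0.5, 0.5, -0.0]
grip_width: 0.701
grip_force: 0.0
tcp [454.1  31.4 246.7] yawx [ 0.995  0.099 -0.   ] zax [-0.  0. -1.] F [-0.5  0.5 -0. ] w 0.7007213507124079
r [135.  11.] 212 [601.6 150.2]
y [109.  39.] 889 [576.2 174.7]
y [148.  58.] 254 [564.1 138.7]
g [154. 105.] 220 [522.4 133.1]
g [117. 109.] 722 [515.2 169. ]
g [473. 192.] 590 [ 467.7 -202.2]
b [410. 106.] 798 [ 545.9 -112.7]
b [157. 153.] 176 [476.3 130. ]
b [127. 169.] 658 [456.5 161. ]
```

View pics/w10.png

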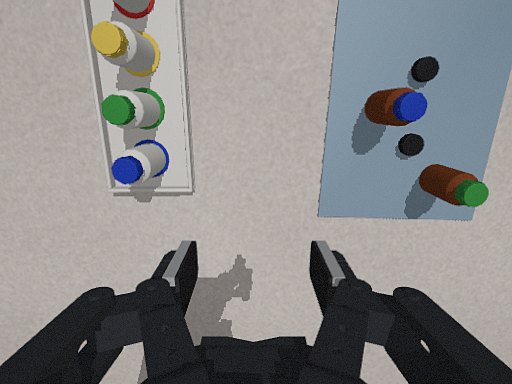

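View pics/end.png

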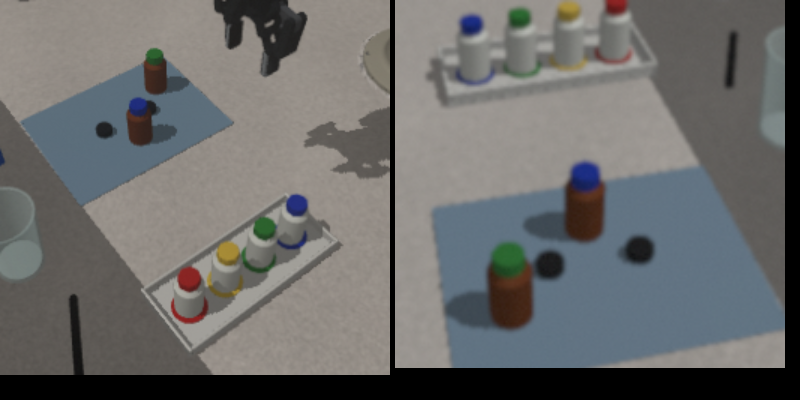

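The wrist view shows white yellow (109,39), green (117,109) and blue (127,169) upright on their pads, each with an even ring of its pad showing. The scene and side crops show all four in place and both ambers standing where they began.

```bash
python3 -c "
from rig import finish_job; print(finish_job())"
```

```text
the job is handed in; nothing more can be done
None
```

I handed the job in at about 25 s: in the last pictures all four white bottles stand upright on the pads of their cap colours, and both amber bottles are where they began; the rig gave no verdict.

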